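# Show which lemon to reject and where it goes

## Task

Press the red call button right down to call the kitchen helper, then point at the green unripe lemon in the tray: bring the fingertips to 2 or 3 cm straight above its middle and stay there for two seconds. Then point in the same way at the empty steel bowl it should go into, fingertips 2 or 3 cm above rim height over the middle of the bowl, and finish there, still pointing. Touch no lemon, bowl, mug or tray and disturb nothing, travel well above things from one to the next, and do not point at the other lemons or the bowl of cut halves.

Things in the scene. Friction and masses are not known exactly. Their poses are not given: they have to be found in the camera images.
- call_top (a point): Centre of the top face of the red round call button (40 mm across) in a low round white housing (56 mm across, 12 mm high) fixed on the table; this point is 22 mm above the table when the button is up. Pressing straight down 6 mm, against a spring that needs about 5 N at full depth, is all the way; it springs back.
- call (a joint): Travel of the call button: 0 = up, 0.006 m = fully down.
- tray: White plastic tray 280 x 100 x 30 mm high, fixed, with three open cells in a row along its own x axis (90 mm apart), one lemon in each; floor 5 mm thick. Origin: centre of its underside, z up.
- green_lemon_center (a point): Centre of the green (unripe) lemon, 54 mm thick and 75 mm long, loose, lying on its side in one cell of the tray. Its long axis is its own x; its top is 27 mm above this point, about 59 mm above the table.
- yellow_lemon_a_center (a point): Centre of a ripe yellow lemon, same size and lying alike in another cell.
- yellow_lemon_b_center (a point): Centre of the second ripe yellow lemon, same size, in the remaining cell.
- empty_bowl_rim (a point): Centre of the mouth, at rim height (75 mm above the table), of the empty round stainless steel bowl, 156 mm across, loose on the table.
- filled_bowl_rim (a point): The same point of the other steel bowl, alike but with cut lemon halves in it.
- mug_rim (a point): Centre of the mouth of a white mug with a handle, 76 mm across and 90 mm high (this point is 90 mm above the table), loose; a bystander.
There are look-alikes about, which are no part of the job. Leave any black or pink look-alike of the part that bears empty_bowl_rim alone.

How it is judged:
On the way, in this order (a step that is already met when the one before it is completed fails the run):
1. the call button is pressed down (at least 4.5 of its 6 mm) (value of joint call above 0.0045 m), for 0.05 s.
2. the hand points at the green lemon, just above it (grasp point within 25 mm sideways, 8 to 78 mm over its top), for 1.5 s (horizontal distance between the grasp point and green_lemon_center below 0.025 m and height (world z) of the grasp point between 0.067 and 0.137 m), for 1.5 s.
3. the hand points at the empty bowl, just above its rim, over its middle (horizontal distance between the grasp point and empty_bowl_rim below 0.035 m and height (world z) of the grasp point between 0.085 and 0.16 m), for 0.5 s.
At the end, for the whole second after the job is handed in: The grasp point between the fingers (some 19 mm behind the fingertips) is still within 35 mm sideways of the middle of the empty bowl and 10 to 85 mm above its rim height; the button is up again; lemons, bowls and mug are within 10 mm of where they began (all of step 3 and distance of each of green_lemon_center, yellow_lemon_a_center, yellow_lemon_b_center, empty_bowl_rim, filled_bowl_rim, mug_rim from where it was at the start of the episode below 0.01 m and value of joint call below 0.0015 m); the robot touches nothing.
It fails at once if a lemon, a bowl, the mug or the tray is touched (contact force between any of the fingers, the arm and green_lemon above 0.3 N or contact force between any of the fingers, the arm and yellow_lemon_a above 0.3 N or contact force between any of the fingers, the arm and yellow_lemon_b above 0.3 N or contact force between any of the fingers, the arm and empty_bowl above 0.3 N or contact force between any of the fingers, the arm and filled_bowl above 0.3 N or contact force between any of the fingers, the arm and mug above 0.3 N or contact force between any of the fingers, the arm and tray above 0.3 N).
It fails at once if a lemon, a bowl or the mug is shifted by 10 mm or lifted (not (distance of green_lemon_center from where it was at the start of the episode below 0.01 m) or not (distance of yellow_lemon_a_center from where it was at the start of the episode below 0.01 m) or not (distance of yellow_lemon_b_center from where it was at the start of the episode below 0.01 m) or not (distance of empty_bowl_rim from where it was at the start of the episode below 0.01 m) or not (distance of filled_bowl_rim from where it was at the start of the episode below 0.01 m) or not (distance of mug_rim from where it was at the start of the episode below 0.01 m)).
It fails at once if the hand comes low over a yellow lemon, as if pointing at it (within 20 mm of its centre and 78 mm of its top) ((horizontal distance between the grasp point and yellow_lemon_a_center below 0.02 m and height (world z) of the grasp point below 0.137 m) or (horizontal distance between the grasp point and yellow_lemon_b_center below 0.02 m and height (world z) of the grasp point below 0.137 m)).
It fails at once if the hand comes low over the bowl of cut halves, as if pointing at it (within 35 mm of its middle and 85 mm of its rim height) (horizontal distance between the grasp point and filled_bowl_rim below 0.035 m and height (world z) of the grasp point below 0.16 m).
It also fails if it takes over 58 s, if anything falls off the work surface, if the arm or the gripper's body presses on something with over 40 N, if the wrist force passes 120 N, or if a joint passes its speed limit or range.

## Robot

A 7-joint arm with a two-finger parallel gripper is mounted at the origin on the work surface. World frame = base frame: x ahead of the robot, y to its left, z up, the work surface at z = 0. Lengths are in m, angles in rad, forces in N, time in s.
With the tool pointing down it reaches from about 0.425 to 0.825 m from the base axis. Payload 3.6 kg.
Tool frame: the origin (TCP) lies where the fingers leave the gripper's body, on its centre line; the fingertips stand 73 mm ahead of it and the grasp point (between the pads) lies 54 mm ahead of it; x points along the fingers, y is the direction in which the jaws open and shut, and the axes are right-handed (so a half turn about x gives the same grasp; the last joint's range is limited). The gripper opens to 85 mm and grips with 20 to 120 N. Pads are 22 mm wide; open, the fingers measure 114 mm over their backs; the gripper's body (76 mm by 85 mm) begins 54 mm behind the grasp point. The pads swing forward as they close: fully open they stand 13 mm farther back than shut.
Start: joints at [-1.292, 0.615, -0.013, 1.423, 0.008, 1.103, -0.04], TCP at [0.195, 0.62, 0.304] pointing down, gripper open.
Joint ranges: [-3.12, 3.12], [-0.3, 2.06], [-1.34, 1.32], [0.26, 2.42], [-1.36, 4.5], [0.01, 1.98], [-2.84, 2.84]. Speed limits (rad/s): [2.79, 2.79, 3.14, 3.14, 3.14, 3.14, 3.14].

## Interface

Orientations are given as a unit quaternion [x, y, z, w].
In Python, from station import arm, snapshot, camera_info, ticket gives the robot as it stands. Calls block until the motion is done:
- arm.movep(position, orientation): joint-space move of the TCP to a pose.
- arm.line_to(position, velocity=0.15, ori=None): straight line of the TCP; ori=None keeps the orientation; velocity is the mean speed in m/s.
- arm.move_j(angles): joint-space move.
- arm.move_gripper(opening, effort=None): opening from 0.0 (shut) to 1.0 (fully open); effort is the grip in N (None keeps the last); returns when the fingers have stopped.
- arm.pause(seconds).
- arm.ik(position, orientation): joint angles nearest the present ones, or None.
- snapshot(name): name is "scene" or "top" or "wrist"; returns the picture (420x560x3 uint8, blue, green, red); there is no depth.
- camera_info(name): a dict with "fx", "fy", "cx", "cy" (pixels), "dist_coeffs" ([k1, k2, p1, p2, k3] as OpenCV has them; the pictures are not rectified), "R" (3x3) and "t" (3): a world point X has camera coordinates R X + t; the wrist camera has in their place "T_tool_cam" (4x4, takes a point from camera to tool coordinates, whose origin is the TCP and whose axes are the tool frame's). Camera axes: x right, y down, z forward; pixel columns grow to the right and rows downward; lengths in m; the calibration is good to about 2 mm. A picture is of the moment at which its call begins: read the wrist's pose just before it. camera_info takes no time and is no camera call.
A pose or a line that the arm cannot do raises arm.MotionError and nothing moves.
- ticket.finish_job(): hands the job in, once; it reports no verdict.
Readings, each from a call of its own:
- arm.read_time(): time.
- arm.read_joint_positions(): joint angles.
- arm.read_dq(): joint speeds.
- arm.read_effort(): joint torques, N m.
- arm.read_tool_pos(): TCP position.
- arm.read_eef_rot(): TCP orientation.
- arm.read_ft_force(): force on the tool from outside, world axes, zero at the start.
- arm.read_wrist_torque(): the same for the moment, N m.
- arm.read_opening(): opening from 0.0 (shut) to 1.0 (fully open).
Only numpy, scipy, OpenCV 4.12 (cv2) and the standard library are available. Lean on these libraries where they do the work, as an engineer would, in place of code of your own. Each camera call takes 0.05 s, during which the arm holds its last target.

## Working session

There is one attempt and no reset: what is moved stays moved. The work goes in short steps, each a Python script; the robot and the scene stay as the last script left them, time stands still between calls to the robot, and variables do not carry over. Pictures are saved under pics/ and viewed, and the job is handed in when it is done.

```bash
ls; mkdir -p pics
python3 - <<'E'
from station import arm, snapshot, camera_info
import cv2
print(arm.read_time(),arm.read_tool_pos(),arm.read_eef_rot(),arm.read_opening())
for n in("scene","top","wrist"):
    cv2.imwrite(f"pics/{n}0.png",snapshot(n))
    print(n,camera_info(n))
E
```

```text
pics
0.0 [0.19489619 0.61947561 0.30272355] [ 0.10642344  0.69903751 -0.10825259  0.69878608] 1.0004334956639316
scene {'fx': 379.5588217003737, 'fy': 379.5588217003737, 'cx': 274.8179519973344, 'cy': 210.87107169506186, 'dist_coeffs': array([-0.02298315,  0.        ,  0.        ,  0.        ,  0.        ]), 'R': array([[ 0.62229761,  0.78277405,  0.00323411],
       [ 0.50712379, -0.40000421, -0.76342786],
       [-0.59629786,  0.47671943, -0.64588501]]), 't': array([-0.35637123, -0.10658518,  1.09981916])}
top {'fx': 397.2831471137388, 'fy': 397.2831471137388, 'cx': 278.53945828296605, 'cy': 211.49069908822014, 'dist_coeffs': array([-0.00117433,  0.        ,  0.        ,  0.        ,  0.        ]), 'R': array([[ 0.00291179, -0.99995255,  0.00929643],
       [-0.99566401, -0.00376341, -0.09294626],
       [ 0.09297683, -0.00898548, -0.99562773]]), 't': array([0.07786078, 0.45752157, 1.12060993])}
wrist {'fx': 326.7704709110883, 'fy': 326.7704709110883, 'cx': 276.6047797091388, 'cy': 210.4278634269866, 'dist_coeffs': array([0.02344259, 0.        , 0.        , 0.        , 0.        ]), 'T_tool_cam': array([[ 3.57703426e-04, -3.12060313e-01,  9.50062226e-01,
        -6.99314465e-02],
       [ 9.99999745e-01, -4.74969484e-04, -5.32515079e-04,
        -5.04161597e-04],
       [ 6.17427387e-04,  9.50062175e-01,  3.12060064e-01,
        -7.96378702e-02],
       [ 0.00000000e+00,  0.00000000e+00,  0.00000000e+00,
         1.00000000e+00]])}
```

View pics/top0.png

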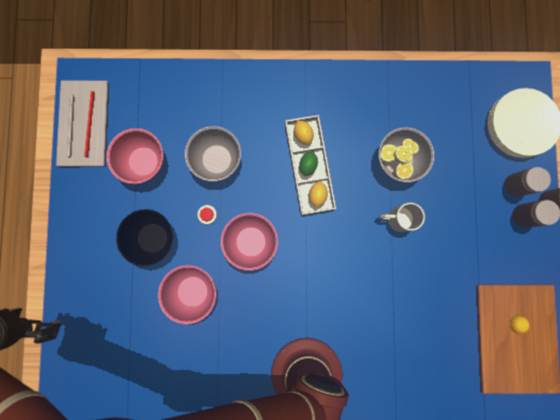

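View pics/scene0.png

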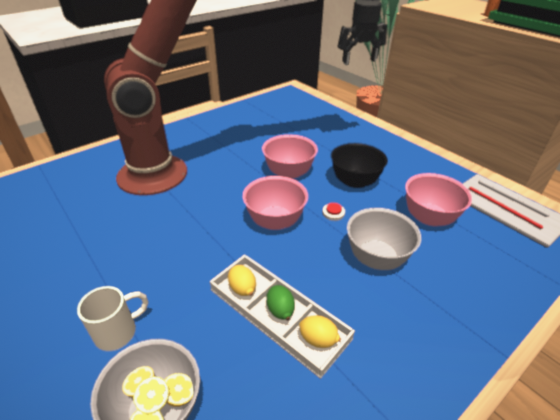

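View pics/wrist0.png

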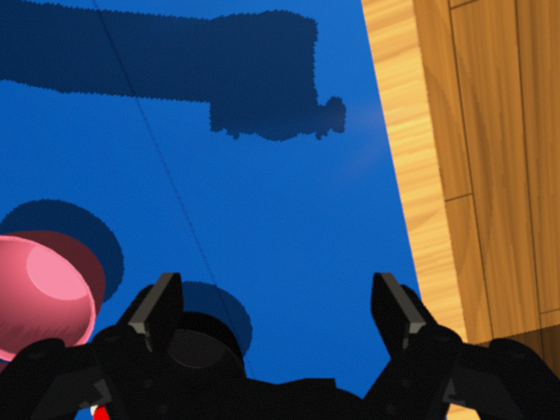

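Top view, candidates:
- **Button:** the red disc at (207,214). The red pen at (90,125) is not it.
- **Green lemon:** (309,162). The yellows are at (304,131), (319,194) and on the board at (520,325).
- **Empty bowl:** the steel one at (213,154). The others are pink at (135,156), (250,241) and (187,294), black at (145,237), and the filled steel bowl at (406,154).

Next I'll measure these and check a close crop.

```bash
cat > h.py <<'E'
import numpy as np, cv2
from station import camera_info
def ray(n,px):
    c=camera_info(n);K=np.array([[c['fx'],0,c['cx']],[0,c['fy'],c['cy']],[0,0,1]])
    u=cv2.undistortPoints(np.array([[px]],float),K,c['dist_coeffs'])[0,0]
    R=np.array(c['R']);t=np.array(c['t']);return -R.T@t, R.T@np.array([u[0],u[1],1])
def onz(n,px,z):
    o,d=ray(n,px);return o+d*(z-o[2])/d[2]
def proj(n,X):
    c=camera_info(n);K=np.array([[c['fx'],0,c['cx']],[0,c['fy'],c['cy']],[0,0,1]])
    return cv2.projectPoints(np.atleast_2d(X).astype(float),cv2.Rodrigues(np.array(c['R']))[0],np.array(c['t']),K,c['dist_coeffs'])[0][:,0]
E
python3 - <<'E'
from h import *
def blob(n,m,near):
    k,l,s,c=cv2.connectedComponentsWithStats(m.astype('uint8'))
    i=min([i for i in range(1,k) if s[i,4]>25],key=lambda i:np.hypot(*(c[i]-near)));return c[i],s[i,4]
for n,pts in (("top",dict(red=(207,214),green=(309,162),ya=(304,131),yb=(319,194))),("scene",dict(red=(334,209),green=(281,302),ya=(242,280),yb=(320,331)))):
    im=cv2.imread(f"pics/{n}0.png");hsv=cv2.cvtColor(im,cv2.COLOR_BGR2HSV);h,s,v=cv2.split(hsv)
    M=dict(red=((h<6)|(h>174))&(s>190)&(v>120),green=(h>40)&(h<85)&(s>100)&(v>30),ya=(h>15)&(h<33)&(s>150)&(v>100))
    M['yb']=M['ya']
    for k,p in pts.items():
        c,a=blob(n,M[k],np.array(p));print(n,k,c,a,onz(n,c,.022 if k=='red' else .036).round(4))
# bowls in overlay
cand=dict(bowl=onz("top",(213,154),.075),filled=onz("top",(406,154),.075),pink=onz("top",(250,241),.075),mug=onz("top",(411,216),.09))
print({k:v.round(3) for k,v in cand.items()})
th=np.linspace(0,2*np.pi,40)
for n in("top","scene"):
    im=cv2.imread(f"pics/{n}0.png");im=cv2.resize(im,None,fx=3,fy=3,interpolation=cv2.INTER_CUBIC)
    for k,r in(("bowl",.078),("filled",.078)):
        P=cand[k]+np.c_[r*np.cos(th),r*np.sin(th),0*th]
        cv2.polylines(im,[(proj(n,P)*3+1).astype(int)],True,(0,255,0),1)
    im=im[300:780,450:1250] if n=="top" else im[500:1100,600:1380]
    cv2.imwrite(f"pics/{n}_ov.png",im)
E
```

```text
top red [ 89.20720721 122.46846847] 111 [0.7161 0.633  0.022 ]
top green [308.46861925 162.        ] 239 [ 0.5989 -0.006   0.036 ]
top ya [303.31672598 131.20284698] 281 [0.6893 0.0086 0.036 ]
top yb [318.11552347 193.26353791] 277 [ 0.5085 -0.0331  0.036 ]Traceback (most recent call last):
  File "<stdin>", line 10, in <module>
  File "<stdin>", line 4, in blob
ValueError: min() iterable argument is empty
```

Run:
```python
from h import *
def blob(n,m,near):
    k,l,s,c=cv2.connectedComponentsWithStats(m.astype('uint8'))
    i=min([i for i in range(1,k) if s[i,4]>25],key=lambda i:np.hypot(*(c[i]-near)));return c[i],s[i,4]
for n,pts in (("top",dict(red=(207,214),green=(309,162),ya=(304,131),yb=(319,194))),("scene",dict(red=(334,209),green=(281,302),ya=(242,280),yb=(320,331)))):
    im=cv2.imread(f"pics/{n}0.png");hsv=cv2.cvtColor(im,cv2.COLOR_BGR2HSV);h,s,v=cv2.split(hsv)
    x,y=pts['red'];print(hsv[y,x-3:x+4].tolist())
    M=dict(red=((h<12)|(h>168))&(s>150)&(v>90),green=(h>40)&(h<85)&(s>100)&(v>30),ya=(h>15)&(h<33)&(s>150)&(v>100))
    M['yb']=M['ya']
    for k,p in pts.items():
        c,a=blob(n,M[k],np.array(p));print(n,k,c,a,onz(n,c,.022 if k=='red' else .034).round(4))
cand=dict(bowl=onz("top",(213,154),.075),filled=onz("top",(406,154),.075),pink=onz("top",(250,241),.075),black=onz("top",(145,237),.075),mug=onz("top",(411,216),.09))
print({k:v.round(3) for k,v in cand.items()})
th=np.linspace(0,2*np.pi,40)
for n in("top","scene"):
    im=cv2.imread(f"pics/{n}0.png");im=cv2.resize(im,None,fx=3,fy=3,interpolation=cv2.INTER_CUBIC)
    for k,r in(("bowl",.078),("filled",.078)):
        P=cand[k]+np.c_[r*np.cos(th),r*np.sin(th),0*th]
        cv2.polylines(im,[(proj(n,P)*3+1).astype(int)],True,(0,255,0),1)
    im=im[300:780,500:1250] if n=="top" else im[500:1100,600:1380]
    cv2.imwrite(f"pics/{n}_ov.png",im)
```

```text
[[179, 181, 220], [179, 181, 220], [179, 177, 222], [0, 177, 221], [0, 174, 221], [0, 174, 221], [0, 173, 221]]
top red [206.1025641 214.       ] 117 [0.4492 0.2869 0.022 ]
top green [308.46861925 162.        ] 239 [ 0.5993 -0.0062  0.034 ]
top ya [303.31672598 131.20284698] 281 [0.6899 0.0084 0.034 ]
top yb [318.11552347 193.26353791] 277 [ 0.5087 -0.0333  0.034 ]
[[1, 186, 241], [1, 186, 241], [1, 186, 241], [1, 185, 241], [1, 186, 241], [1, 186, 241], [1, 186, 241]]
scene red [333.76666667 208.09166667] 120 [0.4532 0.2836 0.022 ]
scene green [280.22112676 301.4056338 ] 710 [ 0.596  -0.0056  0.034 ]
scene ya [241.        282.1010101] 396 [ 0.5115 -0.0375  0.034 ]
scene yb [318.13282443 332.52671756] 655 [0.6893 0.0049 0.034 ]
{'bowl': array([0.611, 0.262, 0.075]), 'filled': array([ 0.614, -0.274,  0.075]), 'pink': array([0.371, 0.157, 0.075]), 'black': array([0.381, 0.442, 0.075]), 'mug': array([ 0.44 , -0.278,  0.09 ])}
```

View pics/top_ov.png

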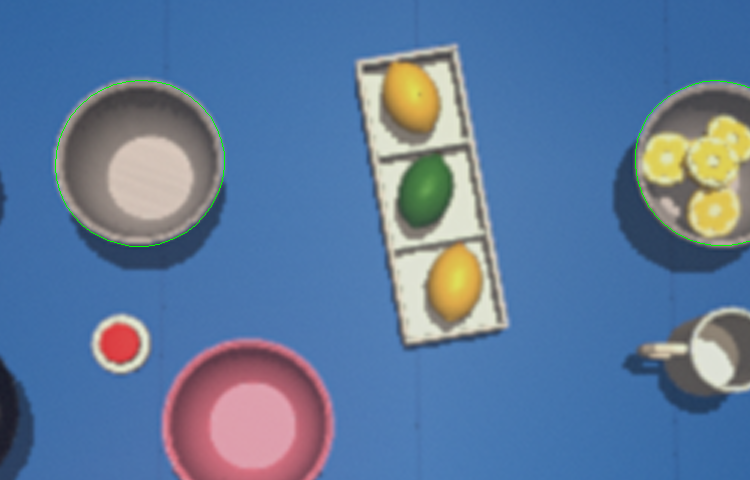

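View pics/scene_ov.png

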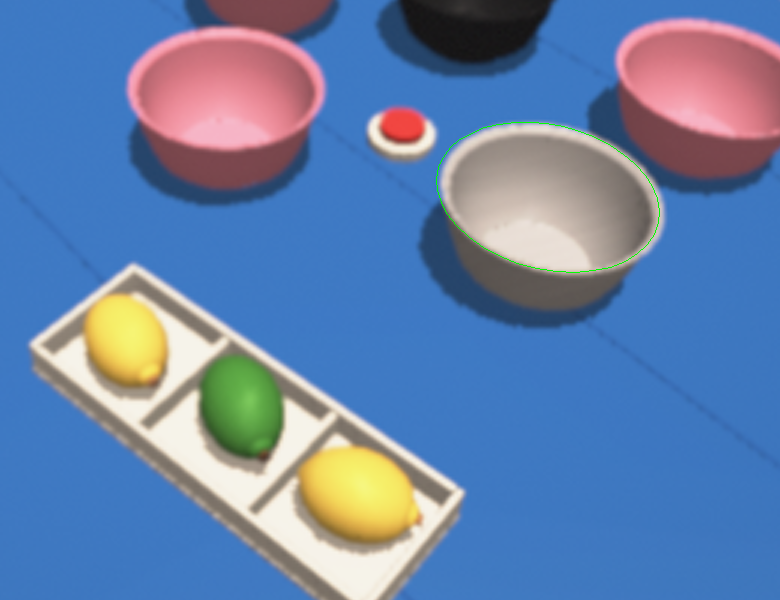

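The overlays agree between the two views to within a few mm. In the top crop, the red disc sits alone in its white housing, the green lemon is in the middle cell, and the empty steel bowl is at upper left. Next I'll shut the gripper and move above the button.

```bash
cat >> h.py <<'E'
from scipy.spatial.transform import Rotation as Ro
def down(x,y,rel):
    a=np.arctan2(y,x)+rel
    Y=np.array([np.cos(a),np.sin(a),0]);X=np.array([0,0,-1.])
    return Ro.from_matrix(np.c_[X,Y,np.cross(X,Y)]).as_quat()
E
python3 - <<'E'
from h import *
from station import arm,snapshot
R=Ro.from_quat(arm.read_eef_rot()).as_matrix();p=arm.read_tool_pos()
print(R.round(3))
rel=np.arctan2(R[1,1],R[0,1])-np.arctan2(p[1],p[0]);print("rel",rel)
rel=np.round(rel/(np.pi/2))*np.pi/2
open("rel","w").write(str(rel))
for q in((.451,.2855,.25),(.451,.2855,.085),(.5975,-.006,.157),(.611,.260,.173)):
    j=arm.ik(list(q),list(down(q[0],q[1],rel)));print(None if j is None else np.round(j,2))
arm.move_gripper(0.0,20)
q=(.451,.2855,.25)
arm.movep(list(q),list(down(q[0],q[1],rel)))
print(arm.read_tool_pos(),arm.read_opening(),arm.read_time(),arm.read_ft_force())
cv2.imwrite("pics/w1.png",snapshot("wrist"));cv2.imwrite("pics/s1.png",snapshot("scene"))
E
```

```text
[[-0.001  0.3    0.954]
 [-0.002  0.954 -0.3  ]
 [-1.    -0.002  0.   ]]
rel 5.466783116392371e-05
[-0.73  0.5   0.18  1.83 -0.12  0.82  0.08]
[-0.67  0.76  0.09  1.96 -0.15  0.44  0.11]
[-0.22  0.73  0.32  1.74 -0.33  0.73  0.26]
[-0.54  0.78  0.18  1.52 -0.17  0.86  0.11]
[0.45035536 0.28750666 0.25010334] -0.0032919141922954915 2.4833 [-0.13990918  0.97497364  0.49765432]
```

View pics/w1.png

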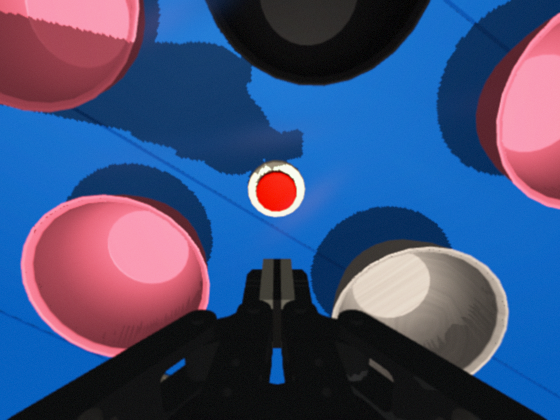

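View pics/s1.png

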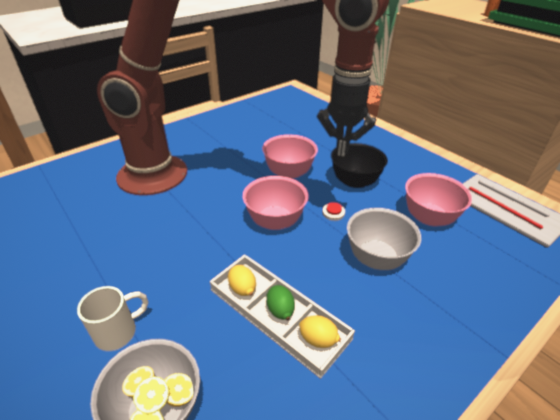

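The wrist view shows the button at about (276,190), unobstructed. The scene view shows the shut gripper high, between the bowls. I'll refine the button position from the wrist view, then do a guarded press.

```bash
cat >> h.py <<'E'
def wristz(px,z,pos,quat):
    c=camera_info("wrist");K=np.array([[c['fx'],0,c['cx']],[0,c['fy'],c['cy']],[0,0,1]])
    u=cv2.undistortPoints(np.array([[px]],float),K,np.array(c['dist_coeffs']))[0,0]
    T=np.array(c['T_tool_cam']);R=Ro.from_quat(quat).as_matrix()
    o=R@T[:3,3]+pos;d=R@T[:3,:3]@np.array([u[0],u[1],1]);return o+d*(z-o[2])/d[2]
E
python3 - <<'E'
from h import *
from station import arm,snapshot
rel=float(open("rel").read())
im=cv2.imread("pics/w1.png");h,s,v=cv2.split(cv2.cvtColor(im,cv2.COLOR_BGR2HSV))
m=(((h<8)|(h>172))&(s>200)&(v>150)).astype('uint8');m[:150]=0;m[230:]=0;m[:,:230]=0;m[:,320:]=0
M=cv2.moments(m,True);c=(M['m10']/M['m00'],M['m01']/M['m00'])
b=wristz(c,.022,arm.read_tool_pos(),arm.read_eef_rot());print(c,M['m00'],b)
x,y=(b[0]+.451)/2,(b[1]+.2855)/2
if np.hypot(b[0]-.451,b[1]-.2855)>.008: raise SystemExit("disagree")
arm.line_to([x,y,.25],.15,list(down(x,y,rel)))
arm.line_to([x,y,.100],.12); arm.pause(.2)
f0=arm.read_ft_force();print(arm.read_tool_pos(),f0)
z=.100
while z>.084:
    z-=.001; arm.line_to([x,y,z],.02); arm.pause(.1)
    f=arm.read_ft_force()-f0;print(round(z,4),arm.read_tool_pos()[2].round(4),f.round(2))
    if f[2]>8: break
cv2.imwrite("pics/s2.png",snapshot("scene")[100:300,200:480].repeat(2,0).repeat(2,1))
print(arm.read_time())
E
```

```text
(275.9088628762542, 191.05267558528428) 1196.0 [0.44926637 0.28763541 0.022     ]
[0.450344   0.28672863 0.10054213] [-0.11070155 -0.14022639  0.49938359]
0.099 0.099 [ 0.03 -0.1  -0.49]
0.098 0.098 [ 0.46 -0.26 -0.47]
0.097 0.097 [-0.34 -0.26 -0.33]
0.096 0.096 [ 1.13  1.13 -0.44]
0.095 0.095 [ 0.73 -0.29 -0.84]
0.094 0.0941 [-0.23 -0.43  1.22]
0.093 0.0931 [0.48 0.41 1.4 ]
0.092 0.092 [0.69 0.76 2.81]
0.091 0.0911 [-0.82 -0.01  2.8 ]
0.09 0.09 [-0.26  0.11  3.31]
0.089 0.0891 [-0.24  0.12  4.49]
0.088 0.0887 [-1.36 -0.11  8.46]
8.6833
```

View pics/s2.png

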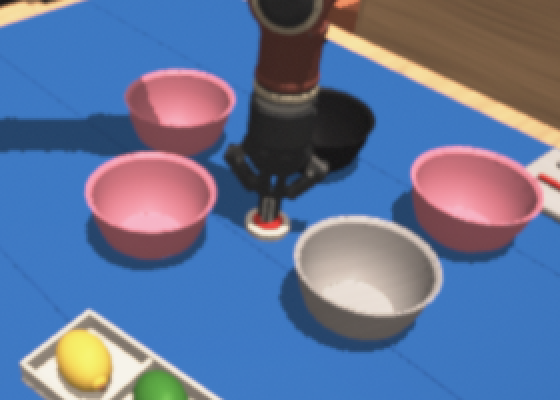

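The fingertips are on the red button. The force ramped to about 4.5 N and then jumped to 8.5 N after about 6 mm, so it reached the stop. Now I'll raise the arm and go to the green lemon.

Run:
```python
from h import *
from station import arm,snapshot
rel=float(open("rel").read())
p=arm.read_tool_pos()
arm.line_to([p[0],p[1],.30],.15)
x,y=.5977,-.0059
arm.line_to([x,y,.30],.2,list(down(x,y,rel)))
tp,tr=arm.read_tool_pos(),arm.read_eef_rot()
im=snapshot("wrist");cv2.imwrite("pics/w3.png",im)
h,s,v=cv2.split(cv2.cvtColor(im,cv2.COLOR_BGR2HSV))
k,l,st,c=cv2.connectedComponentsWithStats(((h>40)&(h<85)&(s>100)&(v>30)).astype('uint8'))
i=1+np.argmax(st[1:,4]);print(c[i],st[i],wristz(c[i],.034,tp,tr))
cv2.imwrite("pics/s3.png",snapshot("scene"));print(tp,arm.read_time())
```

```text
[274.71834229 183.55602456] [ 241  158   69   52 2606] [ 0.59546877 -0.00530868  0.034     ]
[ 0.59744086 -0.00438087  0.29993633] 12.1417
```

View pics/w3.png

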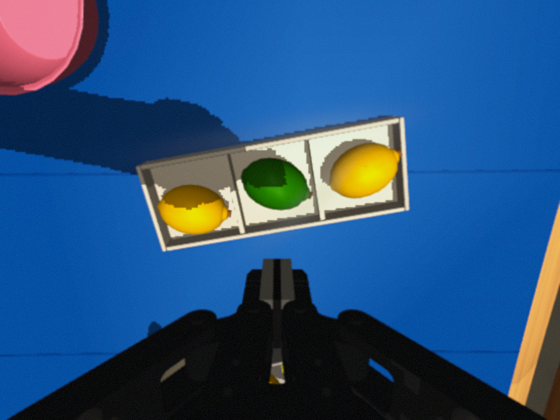

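View pics/s3.png

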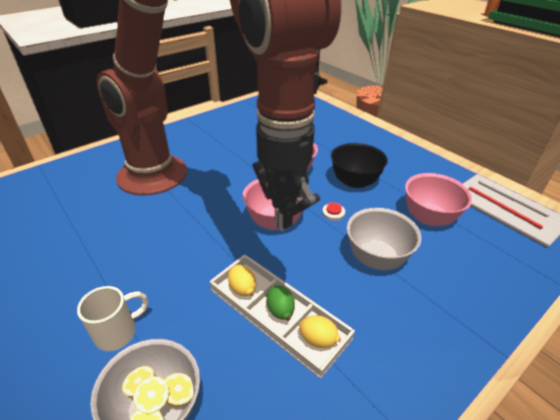

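The wrist view shows the green lemon in the middle cell at (275,184), and all three estimates agree within 4 mm. The scene view shows the button raised again and nothing moved. I'll point at the lemon now.

Run:
```python
from h import *
from station import arm,snapshot
rel=float(open("rel").read())
x,y=.5973,-.0057
arm.line_to([x,y,.158],.1)
arm.pause(1.2);print(arm.read_tool_pos(),arm.read_ft_force().round(2))
cv2.imwrite("pics/s4.png",snapshot("scene"));arm.pause(1.2)
arm.line_to([x,y,.30],.15)
x,y=.611,.260
arm.line_to([x,y,.30],.2,list(down(x,y,rel)))
print(arm.read_tool_pos())
cv2.imwrite("pics/w5.png",snapshot("wrist"));cv2.imwrite("pics/s5.png",snapshot("scene"));print(arm.read_time())
tp,tr=arm.read_tool_pos(),arm.read_eef_rot()
# predicted rim overlay in wrist picture
c=camera_info("wrist");T=np.array(c['T_tool_cam']);W=np.eye(4);W[:3,:3]=Ro.from_quat(tr).as_matrix();W[:3,3]=tp
V=np.linalg.inv(W@T);K=np.array([[c['fx'],0,c['cx']],[0,c['fy'],c['cy']],[0,0,1]])
th=np.linspace(0,2*np.pi,60);P=np.c_[x+.078*np.cos(th),y+.078*np.sin(th),0*th+.075]
q=cv2.projectPoints(P,cv2.Rodrigues(V[:3,:3])[0],V[:3,3],K,np.array(c['dist_coeffs']))[0]
im=cv2.imread("pics/w5.png");cv2.polylines(im,[q.astype(int)],True,(0,255,0),1);cv2.imwrite("pics/w5o.png",im)
```

```text
[ 0.597302   -0.00569109  0.15800652] [-0.44 -0.29 -0.45]
[0.61145308 0.25793971 0.3001782 ]
18.8417
```

View pics/s4.png

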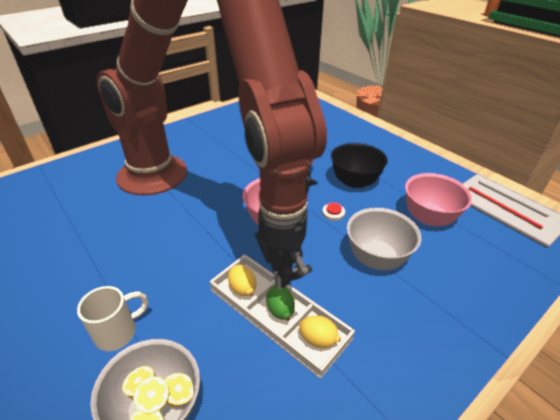

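View pics/w5o.png

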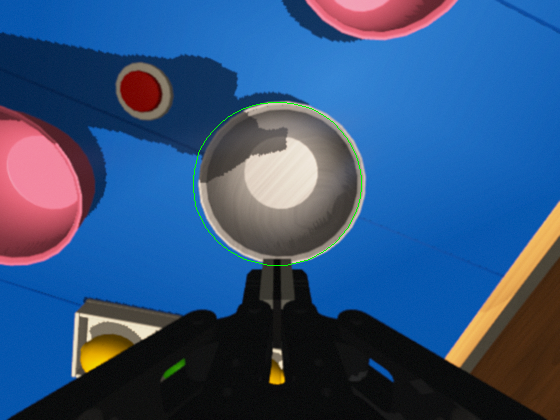

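The scene view shows the tips just above the green lemon at (281,285), with nothing displaced. In the wrist view the predicted rim circle matches the empty steel bowl, centred at (282,183), within about 3 mm. I'll descend over the bowl.

Run:
```python
from h import *
from station import arm,snapshot
arm.line_to([.612,.260,.30],.05)
arm.line_to([.612,.260,.174],.1)
arm.pause(1.2);print(arm.read_tool_pos(),arm.read_ft_force().round(2),arm.read_dq().round(3),arm.read_time())
a=snapshot("scene");cv2.imwrite("pics/s6.png",a)
t=snapshot("top");cv2.imwrite("pics/t6.png",t)
```

```text
[0.61202905 0.25996386 0.17401655] [ 0.16  0.05 -0.36] [-0.    -0.001  0.001  0.    -0.    -0.001 -0.002] 21.7
```

View pics/s6.png

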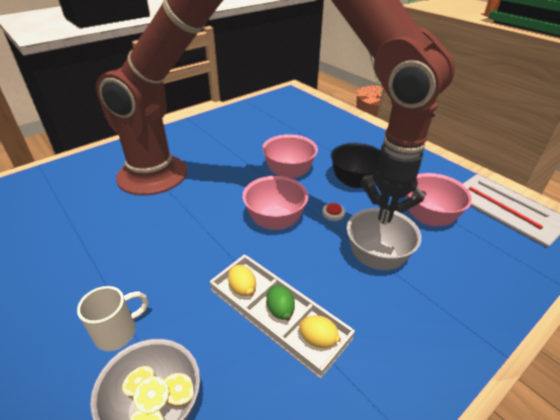

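View pics/t6.png

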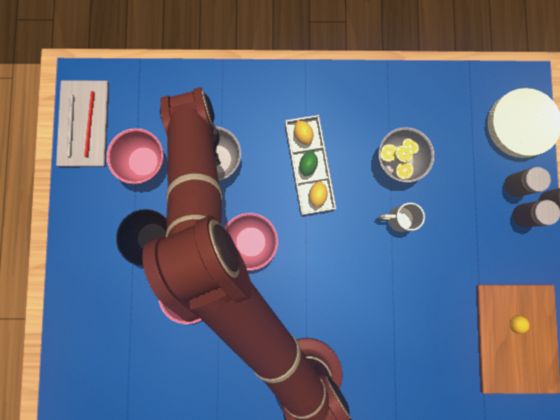

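Both views show the tips over the middle of the steel bowl (tips at about (384,215), bowl at (383,240) in the scene view). The button is up at (334,210), and everything else is where it started. Handing in.

```bash
python3 -c "
from station import ticket
print(ticket.finish_job())"
```

```text
the job is handed in; nothing more can be done
None
```

I pressed the call button, pointed at the green lemon, and finished pointing at the empty steel bowl. I handed the job in at about 22 s of the 58 s allowed; no verdict was reported.

- **Button:** I pressed it with the gripper shut until it hit the stop. The force rose to about 4.5 N, then jumped to 8.5 N after about 6 mm of travel. Later pictures show the button up again.
- **Green lemon:** I held the fingertips about 26 mm above its top for about 2.4 s. The wrist force stayed near zero.
- **Empty bowl:** The arm is at rest with the fingertips about 26 mm above rim height over the middle. The wrist force is again near zero.
- **Checks:** The last pictures show the lemons, mug and filled bowl where they began. The empty bowl is partly hidden by the arm in the top view, but the scene view shows it unmoved. The cameras differed by up to about 5 mm on the button, 4 mm on the lemon and 3 mm on the bowl, all well within the limits. No check failed.

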